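# Load two lying sample tubes into the gravity chute

### The arm

A 6-joint arm with a two-finger parallel gripper is mounted at the origin on a cart in front of the work surface, level with it; the furniture and walls round the work are solid. World frame = base frame: x ahead of the robot, y to its left, z up, the work surface at z = 0. Lengths are in m, angles in rad, forces in N, time in s.
With the tool pointing down it reaches from about 0.275 to 0.75 m from the base axis. Payload 10.2 kg.
Tool frame: the origin (TCP) lies midway between the tips of the shut fingers; the grasp point (between the pads) lies 19 mm behind it (env.hold_point_z is the distance from the TCP to the grasp point, in m); z points along the fingers, y is the line along which they close (so a half turn about z gives the same grasp; the last joint's range is limited). The gripper opens to 85 mm and grips with 20 to 120 N. Pads are 22 mm wide; open, the fingers measure 114 mm over their backs; the gripper's body (76 mm by 85 mm) begins 54 mm behind the grasp point. The pads swing forward as they close: fully open they stand 13 mm farther back than shut.
Start: joints at [-1.57, 0.313, 1.498, -0, 1.331, -0.223], TCP at [0.117, -0.512, 0.231] pointing down, gripper open.
Joint ranges: [-2.94, 2.94], [-0.97, 2.17], [0.19, 2.56], [-1.23, 4.37], [0.02, 3.11], [-2.88, 2.88]. Speed limits (rad/s): [2.39, 2.39, 3.01, 3.14, 3.14, 3.14].

### API

Orientations are given as a unit quaternion [x, y, z, w].
In Python, from bench import env, kinematics, monitor, eyes, job gives the robot as it stands. The module is installed in compiled form; this text tells all that it offers. Calls block until the motion is done:
- env.reach(position, orientation): joint-space move of the TCP to a pose.
- env.movel(position, velocity=0.15, frame=None, guard=None): straight line of the TCP; frame=None keeps the orientation; velocity is the mean speed in m/s. With guard (N) it stops when the force on the tool has changed by that much, and returns True; else False.
- env.set_joints(angles): joint-space move.
- env.release() and env.close_gripper(effort=None): open the fingers fully, or close them until they stop; effort is the grip in N (None keeps the last).
- env.hold(seconds).
- kinematics.ik(position, orientation): joint angles nearest the present ones, or None.
- monitor.sense(): the state.
- eyes.grab_frame(name): name is "side" or "top"; returns a dict with "frame" (420x560x3 uint8, red, green, blue), "mtx" (3x3 intrinsics, pixels), "k1" (the pictures are not rectified: a ray, as slopes to the right and down, at radius r is drawn at 1 + k1 r^2 times it, then the intrinsics apply), "view" (4x4, takes a point from world to camera coordinates). Camera axes: x right, y down, z forward; pixel columns grow to the right and rows downward; lengths in m; the calibration is good to about 2 mm. A picture is of the moment at which its call begins. There is no depth.
A pose or a line that the arm cannot do raises env.MotionError and nothing moves.
- job.hand_in(): hands the job in; it is judged then, once.
The state is a dict: "clock": time; "joints": joint angles; "qvel": joint speeds; "joint_efforts": joint torques, N m; "position": TCP position; "ee_rot": TCP orientation; "contact_force": force on the tool from outside, world axes, zero at the start; "ft_torque": the same for the moment, N m; "finger_gap": opening from 0.0 (shut) to 1.0 (fully open); "gripper_force": force on a finger pad.
Only numpy, scipy, OpenCV 4.12 (cv2) and the standard library are available. Lean on these libraries where they do the work, as an engineer would, in place of code of your own. Each camera call takes 0.05 s, during which the arm holds its last target. There are 200 camera calls.

### The job

Load the two capped tubes lying on the grey rests into the gravity chute and let them roll down behind the tube that already waits at its stop. All three must end up lying across the rails in one close row, with their caps on the same side as the waiting tube's.

Things in the scene. Friction and masses are not known exactly. Their poses are not given: they have to be found in the camera images.
- tube_1: capped 50 ml tube, 113 mm long, body 31 mm across (grasp here), ribbed cap 34 mm across and 20 mm long, 30 g. Lies level on one of two fixed grey V-rests, left or right of the chute, axis 38 mm above the table, cap roughly left or roughly right. Origin: foot (end without cap), on the axis; z runs along the axis from foot to cap, balance point at z = 50 mm.
- tube_2: same tube with another cap and filling, same origin and axes, on the other V-rest. A rest has a foot plate 78 x 52 mm, 5 mm thick, and two notched posts 29 mm either side of the tube's middle (8 mm thick, tops 34 mm above the table, 44 mm wide); between them the tube is free, so fingers fit on both sides of it at the middle.
- tube_waiting: same tube, origin and axes; starts and stays loose in the chute, against the stop. The chute is two steel rails, 12 mm wide, centred 28 mm either side of the middle, open between for fingertips, 220 mm long; aluminium cheeks 133 mm apart stand 30 mm above the rails, high end open. Low end with the 21 mm stop bar: on the left.
- chute_run (a point): point on the stop bar's face, midway between rails, level with their top. x: up along the rails (14 degrees above level); y: level, across, to the cap side (away from the robot); z: square off the rails. Resting tubes' axes are 15.5 mm off the rails at x = 16, 47, 78 mm. A tube freed at x = 140 to 180 mm, lying level along y, middle at y = 0, at most a few mm above the rails, rolls down.
Mind the look-alikes: they are no part of the job. Leave any blue look-alike of the tube_2 alone. What is shaped like the tube_1 but purple is not meant.

How it is judged:
By the outcome, as a careful person would: the job done as asked, in the order asked, and still so for the second after the job is handed in, with the robot touching nothing.
It also fails if it takes over 61 s, if anything falls off the work surface, if the arm or the gripper's body presses on something with over 40 N, if the wrist force passes 120 N, or if a joint passes its speed limit or range.

## Working session

There is one attempt and no reset: what is moved stays moved. The work goes in short steps, each a Python script; the robot and the scene stay as the last script left them, time stands still between calls to the robot, and variables do not carry over. Pictures are saved under pics/ and viewed, at most 10 in all, crops included, and the job is handed in when it is done.

```bash
mkdir -p pics
python3 - <<'E'
from bench import env,monitor,eyes
import cv2,numpy as np
for n in("top","side"):
    f=eyes.grab_frame(n); cv2.imwrite(f"pics/{n}0.png",f["frame"][:,:,::-1]); np.savez(f"{n}0.npz",**f)
    print(n,f["mtx"].round(1).tolist(),f["k1"],f["view"].round(3).tolist())
s=monitor.sense(); print(s["clock"],s["position"],s["ee_rot"],s["finger_gap"],env.hold_point_z)
E
```

```text
top [[428.5, 0.0, 278.7], [0.0, 428.5, 207.1], [0.0, 0.0, 1.0]] -0.02140270821110771 [[-0.002, -1.0, 0.004, -0.006], [-0.991, 0.001, -0.137, 0.5], [0.137, -0.004, -0.991, 1.101], [0.0, 0.0, 0.0, 1.0]]
side [[470.1, 0.0, 283.5], [0.0, 470.1, 202.8], [0.0, 0.0, 1.0]] -0.03046816451155688 [[1.0, -0.013, -0.008, -0.467], [-0.014, -0.478, -0.878, 0.068], [0.007, 0.878, -0.479, 1.271], [0.0, 0.0, 0.0, 1.0]]
0.1 [ 0.11648356 -0.5116761   0.23076169] [ 9.93747754e-01  1.11646854e-01  6.42474209e-05 -6.14576367e-04] 0.999030827326017 0.0187
```

View pics/top0.png

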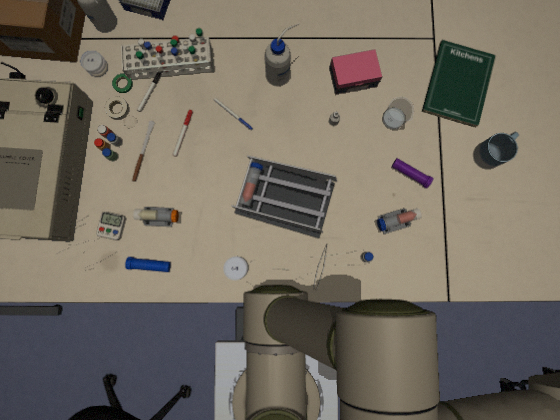

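View pics/side0.png

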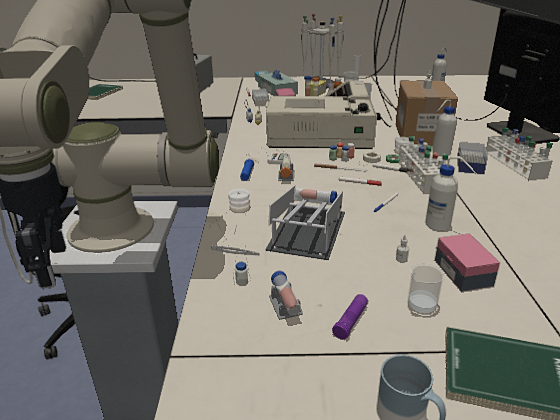

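The top view shows the chute at about (285,195), with the waiting tube at (252,183) and its cap away from the robot. The rests are at (158,216) and (398,220). The blue tube at (148,265) and the purple one at (412,173) are look-alikes. I'll zoom in on the three regions.

Run:
```python
import cv2,numpy as np
t=np.load("top0.npz")["frame"][:,:,::-1]
R=lambda a,x,y,w,h,k:cv2.resize(a[y:y+h,x:x+w],None,fx=k,fy=k,interpolation=cv2.INTER_CUBIC)
a=R(t,120,190,80,50,5);b=R(t,360,195,80,50,5);c=R(t,225,145,120,95,3.5)
o=np.zeros((600,800,3),np.uint8);o[:250,:400]=a;o[:250,400:]=b;o[255:255+c.shape[0],:c.shape[1]]=c
cv2.imwrite("pics/crop0.png",o)
```

```text
(no output)
```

View pics/crop0.png

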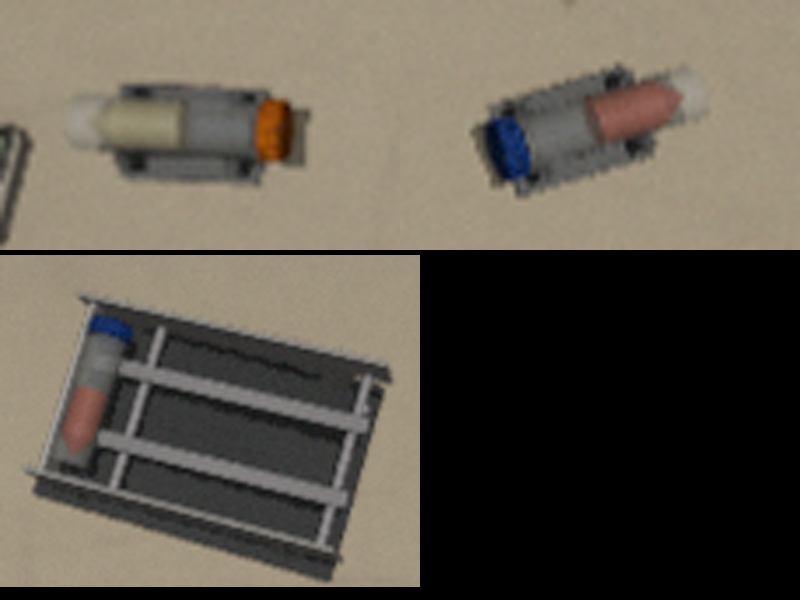

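The left tube has an orange cap towards the robot's right, with its foot at about (133.6,214) and cap end at (178.4,216). The right tube has a blue cap towards the left, with its cap end at (378,225) and foot at (420.6,213). Next I'll enlarge the chute in the side view.

Run:
```python
import cv2,numpy as np
t=np.load("side0.npz")["frame"][:,:,::-1]
cv2.imwrite("pics/crop1.png",cv2.resize(t[175:265,255:355],None,fx=6,fy=6,interpolation=cv2.INTER_CUBIC))
t=np.load("top0.npz")["frame"][:,:,::-1]
cv2.imwrite("pics/crop2.png",cv2.resize(t[145:245,225:345],None,fx=6,fy=6,interpolation=cv2.INTER_CUBIC))
```

```text
(no output)
```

View pics/crop1.png

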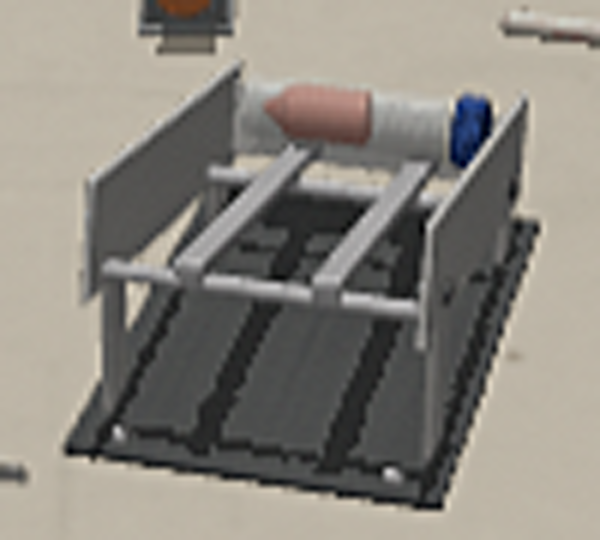

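View pics/crop2.png

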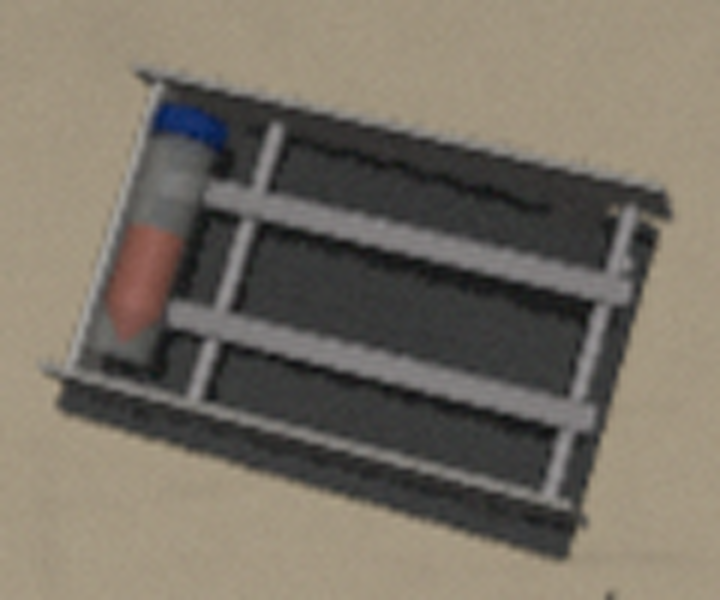

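Side crop: the rail high ends are at (190,266) and (327,281), and the cheek top corners at (92,178), (430,233), (240,65) and (525,97). Top crop: the rail ends are at (632,290) and (594,418). I'll fit the chute pose and the tube poses from these.

```bash
cat > geo.py <<'E'
import numpy as np,cv2
from scipy.optimize import least_squares
C={n:dict(np.load(n+"0.npz")) for n in("top","side")}
def proj(n,P):
    c=C[n];D=np.array([float(c["k1"]),0,0,0]);V=c["view"]
    return cv2.projectPoints(np.asarray(P,float).reshape(-1,3),cv2.Rodrigues(V[:3,:3])[0],V[:3,3],c["mtx"],D)[0][:,0]
def onz(n,uv,z):
    c=C[n];D=np.array([float(c["k1"]),0,0,0]);V=c["view"]
    s=cv2.undistortPoints(np.array(uv,float).reshape(-1,1,2),c["mtx"],D)[:,0]
    R=V[:3,:3];o=-R.T@V[:3,3];d=np.c_[s,np.ones(len(s))]@R
    return o+d*((z-o[2])/d[:,2])[:,None]
def chute(p):
    a=np.radians(14);cy,sy=np.cos(p[3]),np.sin(p[3])
    X=np.array([cy*np.cos(a),sy*np.cos(a),np.sin(a)]);Y=np.array([-sy,cy,0])
    return np.array(p[:3]),np.c_[X,Y,np.cross(X,Y)]
E
cat > fit.py <<'E'
from geo import *
cr=lambda p,o,k=6:(np.array(p,float)+.5)/k-.5+o
T=cr([(632,290),(594,418),(45,368),(582,520),(138,72),(664,192)],(225,145))
S=cr([(327,281),(190,266),(240,65),(92,178),(525,97),(430,233)],(255,175))
def loc(p):
    l,h=p[4:6];w=.0675
    return np.array([(.22,.028,0),(.22,-.028,0),(l,-w,.03),(h,-w,.03),(l,w,.03),(h,w,.03)])
def res(p):
    o,R=chute(p);P=o+loc(p)@R.T
    return np.r_[proj("top",P)-T,proj("side",P)-S].ravel()
r=least_squares(res,[.48,.06,.03,-1.8,0,.22],loss="soft_l1")
print(r.x.round(4),np.degrees(r.x[3]));print(res(r.x).reshape(-1,2).round(1).tolist())
np.save("chute.npy",r.x)
o,R=chute(r.x)
P=o+np.array([(.016,-.0565,.0155),(.016,.0565,.0155)])@R.T
print("waiting pred top crop px",((proj("top",P)-(225,145))*6).round(),"side",((proj("side",P)-(255,175))*6).round())
for n,f,c in(("L",(68,121),(292,131)),("R",(303,90),(92,150))):
    off=(120,190) if n=="L" else (360,195)
    q=onz("top",[cr(f,off,5),cr(c,off,5)],.038);d=q[1]-q[0]
    print(n,q.round(4).tolist(),"len",np.linalg.norm(d),"mid",q.mean(0),"yaw",np.degrees(np.arctan2(d[1],d[0])), "side px",proj("side",q).round(1).tolist())
E
python3 fit.py
```

```text
[ 0.5603  0.0774  0.0383 -1.8575 -0.0102  0.2289] -106.4267401490758
[[-0.3, 0.5], [0.1, 0.3], [0.2, -0.6], [-0.3, -2.6], [-0.1, -0.2], [0.6, -0.3], [-0.1, 0.4], [-0.0, -0.2], [-0.2, -0.2], [0.1, 1.2], [-0.8, -0.0], [-0.4, -0.7]]
waiting pred top crop px [[117. 359.]
 [192. 114.]] side [[244. 106.]
 [482. 134.]]
L [[0.4822, 0.3769, 0.038], [0.4767, 0.2584, 0.038]] len 0.11864615826821169 mid [0.47942574 0.31762171 0.038     ] yaw -92.63724828855253 side px [[286.4, 157.6], [285.3, 172.5]]
R [[0.4842, -0.3811, 0.038], [0.4526, -0.268, 0.038]] len 0.11745558872359714 mid [ 0.46840517 -0.32453946  0.038     ] yaw 105.62103672906187 side px [[294.4, 309.8], [278.1, 274.8]]
```

```bash
cat > act.py <<'E'
from bench import env,kinematics,monitor,eyes
from geo import *
from scipy.spatial.transform import Rotation as Ro
HP=env.hold_point_z
o,R=chute(np.load("chute.npy"))
MID={"L":np.array([.4794,.3176,.038]),"R":np.array([.4684,-.3245,.038])}
YAW={"L":np.radians(-92.6),"R":np.radians(105.6)}
def q(cap,s):
    x=s*np.array([cap[0],cap[1],0]);x/=np.linalg.norm(x);z=np.array([0,0,-1.])
    return Ro.from_matrix(np.c_[x,np.cross(z,x),z]).as_quat()
def poses(k,xc=.16):
    best=None;P=o+R@[xc,0,.0155];pl=P+[0,0,-HP-.002]   # 2 mm grasp offset kept
    pk=MID[k]+[0,0,-HP-.002]
    for s in(1,-1):
        qa=q([np.cos(YAW[k]),np.sin(YAW[k])],s);qb=q(R[:,1],s)
        a=kinematics.ik(pk+[0,0,.12],qa);b=kinematics.ik(pl+[0,0,.1],qb)
        if a is None or b is None: continue
        c=max(abs(a[5]),abs(b[5]))
        if best is None or c<best[0]: best=(c,pk,qa,pl,qb,a,b)
    return best[1:]
def state(t):
    s=monitor.sense();print(t,"t",round(s["clock"],2),s["position"].round(4),"gap",round(s["finger_gap"],3),"F",np.round(s["contact_force"],1),"grip",round(float(np.max(s["gripper_force"])),1))
def pick(k):
    pk,qa,*_=poses(k)
    env.reach(pk+[0,0,.10],qa);env.movel(pk,.15,guard=15);state("at")
    env.close_gripper(25);state("closed");env.movel(pk+[0,0,.13],.2);state("up")
def over(k,xc=.16):
    _,_,pl,qb,*_=poses(k,xc);env.reach(pl+[0,0,.10],qb);env.movel(pl+[0,0,.02],.15);state("over")
def snap(name,boxes,k=5):
    fs={n:eyes.grab_frame(n)["frame"][:,:,::-1] for n in {b[0] for b in boxes}}
    im=[cv2.resize(fs[n][y:y+h,x:x+w],None,fx=k,fy=k,interpolation=cv2.INTER_CUBIC) for n,x,y,w,h in boxes]
    H=max(i.shape[0] for i in im);cv2.imwrite(f"pics/{name}.png",np.hstack([cv2.copyMakeBorder(i,0,H-i.shape[0],0,5,0) for i in im]))
E
python3 - <<'E'
from act import *
for k in "RL":
    p=poses(k);print(k,p[0].round(3),p[2].round(3),np.round(p[4],2),np.round(p[5],2))
pick("R");over("R")
snap("p1",[("side",255,155,80,110),("top",225,145,75,100)])
E
```

```text
R [ 0.468 -0.324  0.017] [ 0.517 -0.068  0.071] [-0.81  0.5   1.49 -0.    1.16 -1.08] [-0.36  0.36  1.59 -0.    1.19  1.5 ]
L [0.479 0.318 0.017] [ 0.517 -0.068  0.071] [ 0.38  0.51  1.47 -0.    1.17  0.43] [-0.36  0.36  1.59 -0.    1.19 -1.64]
at t 2.45 [ 0.4687 -0.3251  0.0182] gap 1.001 F [0.3 0.3 1.5] grip 0.0
closed t 2.99 [ 0.4683 -0.3246  0.0177] gap 0.352 F [-2.4  0.4  5.3] grip 24.4
up t 3.79 [ 0.468 -0.324  0.146] gap 0.349 F [-0.3  0.3 -1.9] grip 24.7
over t 6.68 [ 0.5179 -0.0681  0.0921] gap 0.354 F [ 0.5 -0.8  0.2] grip 24.7
```

View pics/p1.png

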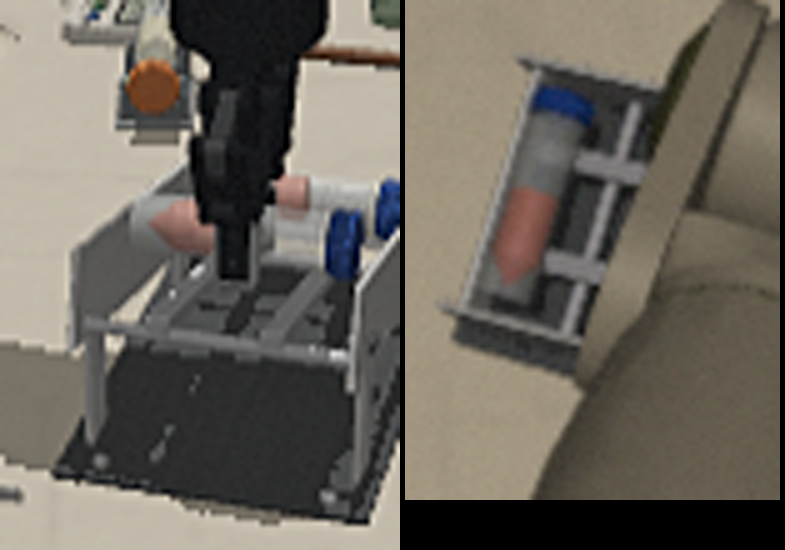

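The side crop shows the held tube level above the rails, between the cheeks. Its cap (345,245) is on the far side, like the waiting tube's (388,205). I'll lower it until it touches and release.

```bash
cat >> act.py <<'E'
def drop():
    p=np.array(monitor.sense()["position"]);hit=env.movel(p-[0,0,.028],.04,guard=4);print("touch",hit);state("touch")
    p=np.array(monitor.sense()["position"])
    if hit: env.movel(p+[0,0,.0015],.03)
    env.release();state("open");p=np.array(monitor.sense()["position"])
    env.movel(p+[0,0,.03],.08);env.movel(p+[0,0,.11],.2)
E
python3 - <<'E'
from act import *
drop()
env.reach(poses("L")[0]+[0,0,.10],poses("L")[1]);state("left")
snap("p2",[("side",255,155,80,110),("top",225,145,75,100)])
E
```

```text
touch True
touch t 7.26 [ 0.5181 -0.0677  0.0746] gap 0.358 F [1.7 0.8 0.7] grip 24.6
open t 8.09 [ 0.5181 -0.0677  0.0762] gap 1.0 F [-0.2  0.4  1.1] grip 0.0
left t 10.62 [0.4798 0.3168 0.1172] gap 0.997 F [ 0.7 -0.   0.3] grip 0.0
```

View pics/p2.png

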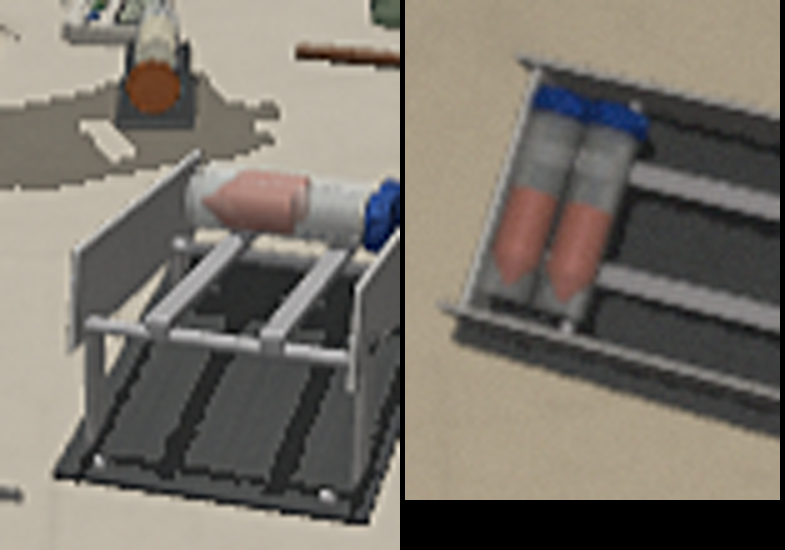

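The first tube has rolled down snug behind the waiting one, caps at (560,100) and (620,118) on the same side. Now the left tube.

Run:
```python
from act import *
pick("L");over("L",.165)
snap("p3",[("side",255,155,80,110),("top",225,145,75,100)])
```

```text
at t 11.79 [0.4799 0.3178 0.0181] gap 0.997 F [0.2 0.7 0.2] grip 0.0
closed t 12.33 [0.48   0.3177 0.0177] gap 0.351 F [ 2.4 -0.7  2.4] grip 25.9
up t 13.13 [0.4787 0.3173 0.1459] gap 0.357 F [ 1.  -0.5 -0.7] grip 25.7
over t 15.62 [ 0.5166 -0.0725  0.0933] gap 0.354 F [-0.1 -0.6 -0.9] grip 25.7
```

View pics/p3.png

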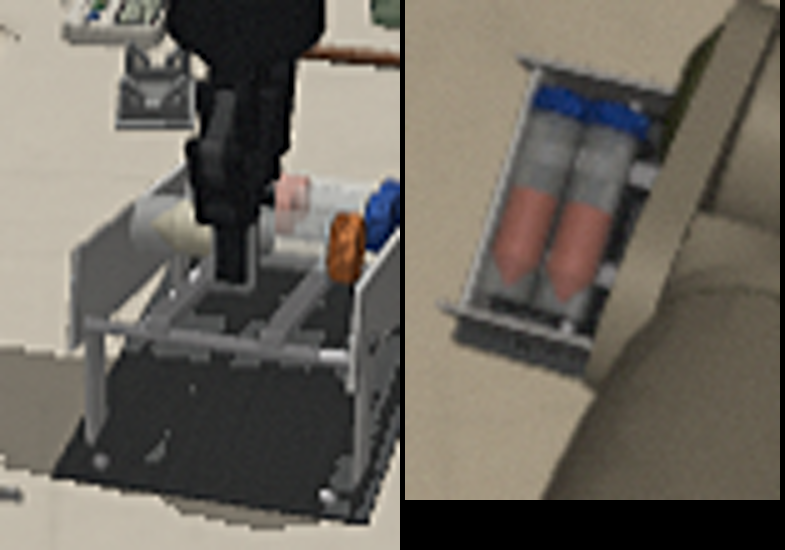

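The held tube hangs level between the cheeks, with its orange cap (345,245) on the far side. Releasing it.

Run:
```python
from act import *
drop()
env.reach([.45,-.3,.25],q([1,0],1));env.hold(1);state("clear")
snap("p4",[("side",255,155,80,110),("top",225,145,75,100)])
```

```text
touch True
touch t 16.19 [ 0.5167 -0.0723  0.0759] gap 0.353 F [0.2 1.  1. ] grip 26.1
open t 17.02 [ 0.5167 -0.0723  0.0774] gap 0.999 F [ 0.1  0.  -0.6] grip 0.0Traceback (most recent call last):
  File "<stdin>", line 3, in <module>
  File "act.py", line 9, in q
    x=s*np.array([cap[0],cap[1],0]);x/=np.linalg.norm(x);z=np.array([0,0,-1.])
                                    ^^^^^^^^^^^^^^^^^^^^
numpy._core._exceptions._UFuncOutputCastingError: Cannot cast ufunc 'divide' output from dtype('float64') to dtype('int64') with casting rule 'same_kind'
```

Run:
```python
from act import *
env.reach([.45,-.3,.25],q([1.,0],1));env.hold(.5);state("clear")
snap("p4",[("side",255,155,80,110),("top",225,145,75,100)])
```

```text
clear t 20.68 [ 0.45 -0.3   0.25] gap 1.0 F [-0.   0.5  0.2] grip 0.0
```

View pics/p4.png

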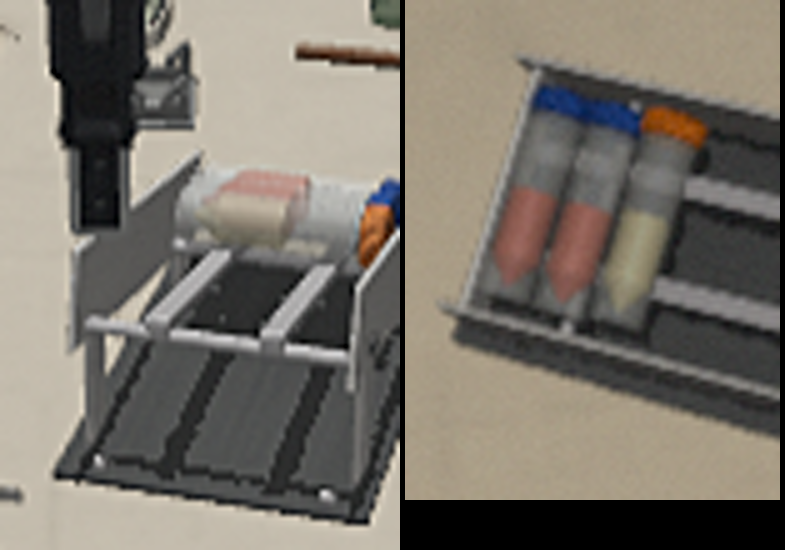

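All three lie in a row with their caps on the far side. I'll check the spacing of the third tube numerically.

Run:
```python
from act import *
f=eyes.grab_frame("top")["frame"][:,:,::-1];s=eyes.grab_frame("side")["frame"][:,:,::-1]
def mk(n,f,x,y,w,h,k):
    im=cv2.resize(f[y:y+h,x:x+w],None,fx=k,fy=k,interpolation=cv2.INTER_CUBIC)
    for xc in(.016,.047,.078):
        P=o+np.array([(xc,v,.0155) for v in(-.0565,.0565)])@R.T
        a,b=(((proj(n,P)-(x,y)+.5)*k).astype(int)).tolist();cv2.line(im,a,b,(0,255,0),1)
    return im
a=mk("top",f,232,150,52,70,8);b=mk("side",s,283,175,47,70,8)
cv2.imwrite("pics/p5.png",np.hstack([a,b]))
```

```text
(no output)
```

View pics/p5.png

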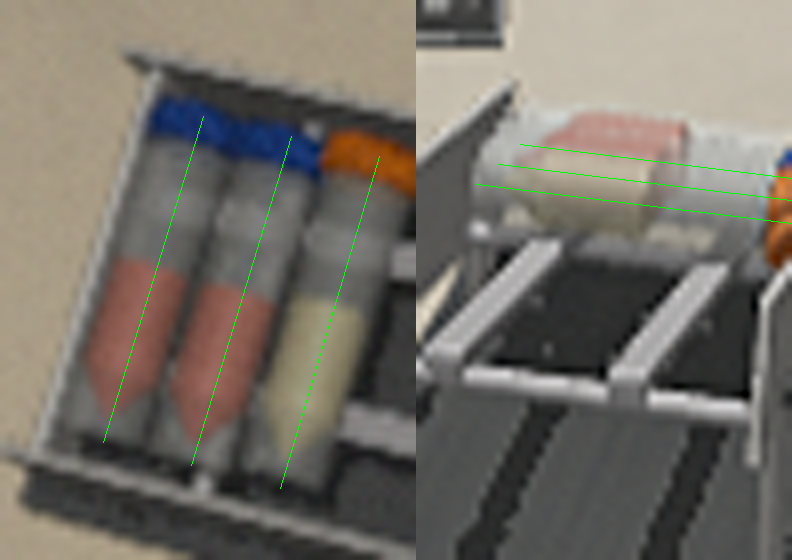

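The tubes sit on the predicted x = 16, 47 and 78 mm lines to within about 1 mm, so the row is close. Handing in.

```bash
python3 -c "
from bench import job
print(job.hand_in())"
```

```text
the job is handed in; nothing more can be done
None
```

Both tubes were loaded and rolled down behind the waiting tube; all three lie in one close row with caps on the far side, and the job was handed in at about 21 s on the robot's clock with the arm clear.

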